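Unlatch the storage cage and hold its sprung gate wide

TASK

I need both hands to get the paint tins out of the blue cage: squeeze its red catch fully together, then the yellow one (always red before yellow), then take the gate by its black handle, pull it out past the click of its detent until it stands wide open, nearly square to the cage front (at least 70 degrees), and keep hold of it there. The gate is sprung, so finish while still holding the handle with the gate wide and still; do not force the gate against a catch, and leave the tins, the jar and everything else on the bench standing and lying where they are.

Things in the scene. Friction and masses are not known exactly. Their poses are not given: they have to be found in the camera images.
- cage: Blue steel storage cage with barred sides and an open top behind a flat front header, fixed to the bench; 310 mm wide (y), 240 mm deep, 150 mm high. Origin: on the table, under the middle of the gate line. Its own -x is its front (towards the robot), +y the robot's left, z up; it stands turned by up to 0.2 rad. A dark sill plate 10 mm high lies 127 mm out in front of it.
- hinge (a point): The gate's vertical hinge axis at the left end of the cage's front, at table height: 140 mm along +y from the cage's origin. The gate turns about this vertical line.
- gate (a joint): Angle of the barred gate, rad: 0 shut (along the cage's front), growing as its free right-hand end swings towards the robot (clockwise from above), stop at 1.55. 242 mm wide, from 26 to 150 mm above the table, teeth on top to 162. Damped; a spring closes it with 1 N (shut) to 2.5 N (wide) at the handle. Until both catches are squeezed it moves only about 0.02 rad.
- detent_ball (a point): Top of the detent, a brass spring ball 16 mm across in the sill plate 120 mm from the hinge axis, 20 mm above the table. The gate's bottom rides up on it from about 0.6 to 0.7 rad, which adds about 6 N at the handle, and is off it by 0.8; a gate let go beyond it sinks back towards it.
- handle: The gate's handle: an upright round black bar, 20 mm across, on a dark bracket on the gate's top rail, 45 mm in front of the gate and 140 mm from the hinge along it (147 mm from the hinge axis in all). Origin: on the bar's axis, 137 mm above the table; the bar runs from 149 to 219 mm above the table. z up; it turns with the gate (axes as the cage's when shut).
- handle_grip (a point): Point on the handle bar's axis, 195 mm above the table, 24 mm below the bar's top: a good place to grip it from above.
- red_catch: The red squeeze catch on the header on top of the cage: two upright red pads, one each side along y. It sits 30 mm behind the gate line, 60 mm left or right of the cage's middle (the two catches change places). Origin: its middle, on the header, 150 mm above the table. Axes as the cage's. Pads' outer faces: 58 mm apart along y when out, 38 mm when squeezed.
- yellow_catch: The yellow squeeze catch on the header on top of the cage: two upright yellow pads, one each side along y. It sits 30 mm behind the gate line, 60 mm left or right of the cage's middle (the two catches change places). Origin: its middle, on the header, 150 mm above the table. Axes as the cage's. Pads' outer faces: 58 mm apart along y when out, 38 mm when squeezed.
- red_left (a joint): How far the red catch's left pad (its +y side) is pushed in to the catch's middle, m: 0 out, stop at 0.010; starts at 0 to 0.002. The pad is 24 mm along x, 8 mm thick, top 45 mm above the catch's origin; finger tips fit down to 6 mm above it. Friction 4 N, no spring: it stays where left. Its steel prong hooks over a tooth on the gate's top rail and clears it from about 0.006 on.
- red_right (a joint): How far the red catch's right pad (its -y side) is pushed in to the catch's middle, m: 0 out, stop at 0.010; starts at 0 to 0.002. The pad is 24 mm along x, 8 mm thick, top 45 mm above the catch's origin; finger tips fit down to 6 mm above it. Friction 4 N, no spring: it stays where left. Its steel prong hooks over a tooth on the gate's top rail and clears it from about 0.006 on.
- yellow_left (a joint): How far the yellow catch's left pad (its +y side) is pushed in to the catch's middle, m: 0 out, stop at 0.010; starts at 0 to 0.002. The pad is 24 mm along x, 8 mm thick, top 45 mm above the catch's origin; finger tips fit down to 6 mm above it. Friction 4 N, no spring: it stays where left. Its steel prong hooks over a tooth on the gate's top rail and clears it from about 0.006 on.
- yellow_right (a joint): How far the yellow catch's right pad (its -y side) is pushed in to the catch's middle, m: 0 out, stop at 0.010; starts at 0 to 0.002. The pad is 24 mm along x, 8 mm thick, top 45 mm above the catch's origin; finger tips fit down to 6 mm above it. Friction 4 N, no spring: it stays where left. Its steel prong hooks over a tooth on the gate's top rail and clears it from about 0.006 on.
- tin_a: tin with a green label, 72 mm across, 90 mm tall, standing inside the cage; leave alone. Origin: the centre of its underside.
- tin_b: tin with a red label, 72 mm across, 110 mm tall, standing inside the cage; leave alone. Origin: the centre of its underside.
- jar_a: glass jar of screws with a paper label, 64 mm across, 85 mm tall, standing inside the cage; leave alone. Origin: the centre of its underside.
- hammer: hammer lying on the bench at the robot's right; leave alone. Origin: its middle, on the underside.
- driver: screwdriver with a red handle lying on the bench at the robot's left; leave alone. Origin: its middle, on the underside.
- mug: white mug, 80 mm across, 90 mm tall, on the bench at the robot's right; leave alone. Origin: the centre of its underside.
- spray: tall can with an orange label, 66 mm across, 190 mm tall, on the bench at the robot's left; leave alone. Origin: the centre of its underside.

How it is judged:
On the way, in this order (a step that is already met when the one before it is completed fails the run):
1. the red catch is squeezed (both pads in at least 7 mm) while the yellow is untouched and the gate shut (value of joint each of red_left, red_right above 0.007 m and value of joint each of yellow_left, yellow_right below 0.005 m and value of joint gate below 0.1 rad), for 0.1 s.
2. the yellow catch is squeezed too, the gate still shut (value of joint each of red_left, red_right, yellow_left, yellow_right above 0.007 m and value of joint gate below 0.1 rad), for 0.1 s.
3. the gate is drawn past the detent by its handle (value of joint gate above 0.85 rad and contact force between the fingers and handle above 1 N), for 0.05 s.
At the end, for the whole second after the job is handed in: The gate stands at 1.2 rad (about 70 degrees) or more and still (under 0.08 rad/s), held there by the fingers on the black handle (contact over 1 N); both pads of both catches are still in by at least 7 mm; no tin, jar or other bench item has moved more than 20 mm (value of joint gate above 1.2 rad and velocity of joint gate between -0.08 and 0.08 rad/s and contact force between the fingers and handle above 1 N and value of joint each of red_left, red_right, yellow_left, yellow_right above 0.007 m and distance of each of tin_a, tin_b, jar_a, hammer, driver, mug, spray from where it was at the start of the episode below 0.02 m); the arm keeps its last pose, push and grip.
It fails at once if a yellow pad is squeezed before the red catch is (value of joint any of yellow_left, yellow_right above 0.007 m and value of joint any of red_left, red_right below 0.006 m).
It fails at once if the gate is forced past a catch that is not squeezed (value of joint gate above 0.12 rad and value of joint any of red_left, red_right, yellow_left, yellow_right below 0.003 m).
It fails at once if a tin, the jar or another thing on the bench is disturbed (moved over 30 mm or knocked over) (distance of any of tin_a, tin_b, jar_a, hammer, driver, mug, spray from where it was at the start of the episode above 0.03 m or angle between any of tin_a, tin_b, jar_a, mug, spray's own z axis and vertical above 0.4 rad).
It also fails if it takes over 54 s, if anything falls off the work surface, if the arm or the gripper's body presses on something with over 40 N, if the wrist force passes 120 N, or if a joint passes its speed limit or range.

ROBOT

A 7-joint arm with a two-finger parallel gripper is mounted at the origin on the work surface. World frame = base frame: x ahead of the robot, y to its left, z up, the work surface at z = 0. Lengths are in m, angles in rad, forces in N, time in s.
With the tool pointing down it reaches from about 0.425 to 0.95 m from the base axis. Payload 4.7 kg.
Tool frame: the origin (TCP) lies midway between the tips of the shut fingers; the grasp point (between the pads) lies 19 mm behind it; z points along the fingers, y is the line along which they close (so a half turn about z gives the same grasp; the last joint's range is limited). The gripper opens to 87 mm and grips with 3 to 60 N. Pads are 19 mm wide; open, the fingers measure 117 mm over their backs; the gripper's body (75 mm by 190 mm) begins 51 mm behind the grasp point.
Start: joints at [1.2, 0.469, -0.049, 1.532, 0.024, 1.141, -0.082], TCP at [0.226, -0.636, 0.223] pointing down, gripper open.
Joint ranges: [-2.59, 2.59], [-0.33, 1.99], [-1.39, 1.29], [0.1, 2.45], [-1.04, 4.18], [0.21, 1.99], [-2.66, 2.66]. Speed limits (rad/s): [2.57, 2.57, 3.14, 3.14, 3.14, 3.14, 3.14].

INTERFACE

Orientations are given as a 3x3 rotation matrix whose columns are the frame's x, y, z axes.
In Python, from station import env, viewer, order gives the robot as it stands.
- The arm moves only by the tool servo_tool, never from a script. Its argument "targets" is a list of rows, each a list of 7 numbers: the turn, a rotation vector about the world's x, y, z in degrees, then the shift along the world's x, y, z in m, then the closure in counts, from 0 (fully open) to 255 (shut). A call has 1 to 12 rows; each row is the pose to reach, as a shift and turn from the pose commanded when the call began; what a row does not reach only later rows make up. A row lasts 1/8 s, in which the tool goes at most 62.5 mm and 10.7 degrees, less where a joint would pass 70% of its speed; a pose out of reach is approached as far as the arm can. A call with a gripper value outside its range is refused whole. The fingers move at their own pace and stop on an object; "squeeze" is the grip in N (left out, the last holds). Time passes only in rows, so rows that repeat a pose let the fingers close. It gives the time, the measured TCP pose, the force, the opening and the grip force at its end, in the units of the state.
- env.observe(): the state, without advancing time (a new reading comes with each control period).
- viewer.get_image(name): name is "scene" or "side" or "wrist"; returns the picture (420x560x3 uint8, blue, green, red); there is no depth.
- viewer.calibration(name): a dict with "fx", "fy", "cx", "cy" (pixels), "extrinsics" (4x4, takes a point from camera to world coordinates); the wrist camera has in their place "hand_eye" (4x4, takes a point from camera to tool coordinates, whose origin is the TCP and whose axes are the flange's). Camera axes: x right, y down, z forward; pixel columns grow to the right and rows downward; lengths in m; the calibration is good to about 2 mm. A picture is of the moment at which its call begins: read the wrist's pose just before it. calibration takes no time and is no camera call.
- order.hand_in(): hands the job in; it is judged then, once.
The state is a dict: "t": time; "joints": joint angles; "joint_vel": joint speeds; "tau": joint torques, N m; "position": TCP position; "eef_rot": TCP orientation; "contact_force": force on the tool from outside, world axes, zero at the start; "torque": the same for the moment, N m; "finger_gap": finger opening in m; "grasp_force": force on a finger pad.
Only numpy, scipy, OpenCV 4.12 (cv2) and the standard library are available. Lean on these libraries where they do the work, as an engineer would, in place of code of your own. Each camera call takes 0.05 s, during which the arm holds its last target. There are 200 camera calls.

## Working session

There is one attempt and no reset: what is moved stays moved. The work goes in short steps, Python scripts to look and compute and a tool call to move; the robot and the scene stay as the last step left them, time stands still between calls to the robot, and variables do not carry over. Pictures are saved under pics/ and viewed, at most 10 in all, crops included, and the job is handed in when it is done.

Besides the shell and the picture viewer there is one more tool, called after "Request:" as name(argument=value, ...), one argument or row to a line, values as JSON. servo_tool: Moves the arm, as the interface text tells. Its arguments: {"type":"object","properties":{"targets":{"type":"array","items":{"type":"array","items":{"type":"number"}}},"squeeze":{"type":"number"}},"required":["targets"]}

```bash
mkdir -p pics; ls
python3 - <<'E'
from station import env,viewer,order
import cv2,numpy as np
np.set_printoptions(precision=4,suppress=True)
s=env.observe();print(s['t'],s['position'],s['eef_rot'],s['finger_gap'])
for n in('scene','side'):
    cv2.imwrite(f'pics/{n}0.png',viewer.get_image(n));print(n,viewer.calibration(n))
print(viewer.calibration('wrist'))
E
```

```text
pics
0.0 [ 0.226  -0.6354  0.2215] [[ 0.9422  0.3352 -0.0007]
 [ 0.3352 -0.9422  0.0018]
 [-0.0001 -0.0019 -1.    ]] 0.08730065845921417
scene {'fx': 452.6015039317043, 'fy': 452.6015039317043, 'cx': 288.67551029435015, 'cy': 205.08990924758757, 'extrinsics': array([[ 0.6015,  0.5749, -0.5547,  1.4002],
       [ 0.7987, -0.4187,  0.4321, -0.6087],
       [ 0.0161, -0.703 , -0.711 ,  1.1599],
       [ 0.    ,  0.    ,  0.    ,  1.    ]])}
side {'fx': 500.2607748026666, 'fy': 500.2607748026666, 'cx': 279.1455525023918, 'cy': 202.4810491301687, 'extrinsics': array([[-0.86  , -0.2837,  0.4241, -0.0129],
       [-0.5098,  0.4458, -0.7358,  1.0611],
       [ 0.0197, -0.849 , -0.528 ,  0.9218],
       [ 0.    ,  0.    ,  0.    ,  1.    ]])}
{'fx': 318.9826762877353, 'fy': 318.9826762877353, 'cx': 279.21256427654026, 'cy': 214.2306005334807, 'hand_eye': array([[-0.0004, -0.9698, -0.2438,  0.0651],
       [ 1.    , -0.0004, -0.0001,  0.0002],
       [-0.    , -0.2438,  0.9698, -0.1622],
       [ 0.    ,  0.    ,  0.    ,  1.    ]])}
```

View pics/scene0.png

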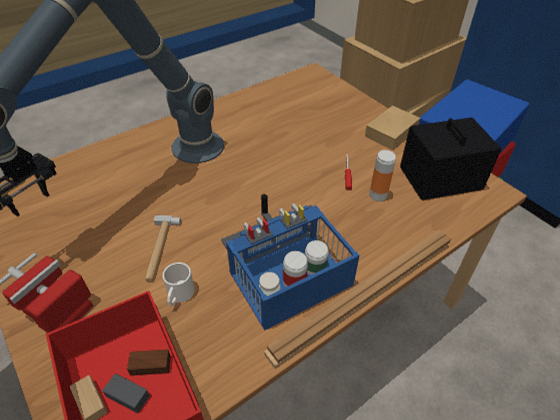

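View pics/side0.png

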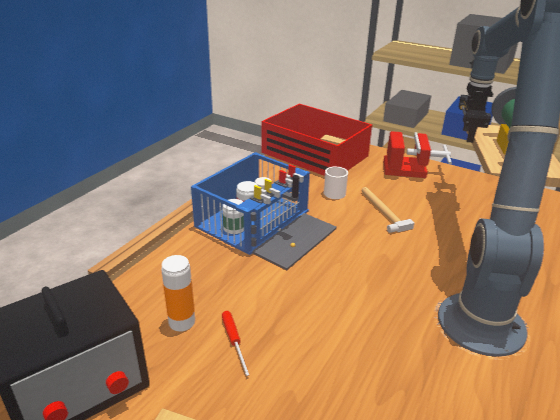

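The scene picture shows the cage's red catch near (259,227), yellow near (292,214) and the handle top near (264,196). In the side view, red is at about (287,175), yellow (262,188) and the handle (296,185). I'll enlarge both around the catches.

Run:
```python
import cv2,numpy as np
a=cv2.imread('pics/scene0.png')[185:255,220:325];b=cv2.imread('pics/side0.png')[150:250,230:345]
f=lambda i,k:cv2.resize(i,None,fx=k,fy=k,interpolation=cv2.INTER_CUBIC)
A=f(a,4);B=f(b,3)
o=np.zeros((590,480,3),np.uint8);o[:280,:420]=A;o[285:585,:345]=B
cv2.imwrite('pics/crop0.png',o)
```

```text
(no output)
```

View pics/crop0.png

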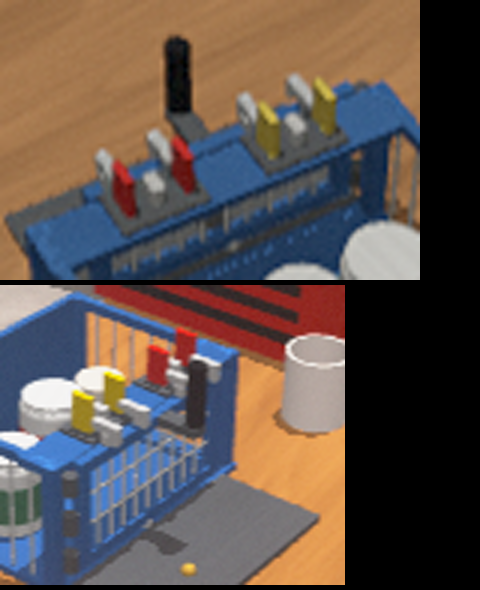

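The crops show red as the right-hand catch and yellow as the left. The pad tops, the handle top and the brass ball at about (293,244) in the side view are all readable. I'll fit the cage pose to these points.

```bash
cat > h.py <<'E'
import numpy as np,cv2
from scipy.optimize import least_squares
from station import env,viewer,order
np.set_printoptions(precision=4,suppress=True)
def proj(P,n,s=None):
    c=viewer.calibration(n)
    if n=='wrist':
        T=np.eye(4);T[:3,:3]=s['eef_rot'];T[:3,3]=s['position'];E=T@c['hand_eye']
    else:E=c['extrinsics']
    q=(np.asarray(P)-E[:3,3])@E[:3,:3]
    return np.c_[c['fx']*q[:,0]/q[:,2]+c['cx'],c['fy']*q[:,1]/q[:,2]+c['cy']]
def world(p,L):
    x,y,a=p;L=np.asarray(L,float);R=np.array([[np.cos(a),-np.sin(a),0],[np.sin(a),np.cos(a),0],[0,0,1]])
    return L@R.T+[x,y,0]
E
python3 - <<'E'
from h import *
L=[[.03,-.084,.194],[.03,-.036,.194],[.03,.036,.194],[.03,.084,.194],[-.045,0,.219]]
sc=[[250.2,226.5],[265.2,220.2],[286.5,211.2],[300.8,205.2],[264.2,195]]
si=[[292,165.5],[282.3,171.2],[267.7,179.8],[257,186.2],[295.7,175.7]]
f=lambda p:np.r_[(proj(world(p,L),'scene')-sc).ravel(),(proj(world(p,L),'side')-si).ravel()]
r=least_squares(f,[.7,0,0],loss='soft_l1');print(r.x);print(f(r.x).reshape(-1,2))
print(world(r.x,[[0,.14,0],[-.045,0,.195],[.03,-.06,.15],[.03,.06,.15]]))
E
```

```text
[ 0.6305 -0.075  -0.1207]
[[ 0.089  -0.1969]
 [-0.0879  0.0911]
 [ 0.1253  0.3658]
 [-0.292   0.7352]
 [-0.3942 -0.7839]
 [-0.4192  0.0879]
 [-0.0056  0.0011]
 [-0.1005  0.2835]
 [ 0.2526  0.1377]
 [-0.2022  0.2672]]
[[ 0.6474  0.064   0.    ]
 [ 0.5859 -0.0696  0.195 ]
 [ 0.6531 -0.1382  0.15  ]
 [ 0.6675 -0.019   0.15  ]]
```

The fit residuals are under 1 px: cage at (0.6305, -0.075), yaw -0.12. Next I'll move above the red catch, turning the tool -26.5° so the fingers close along the cage's y.

Request:
servo_tool(
  targets=[
    [0,0,-2,0.02,0.02,0.03,0],
    [0,0,-4,0.05,0.06,0.06,0],
    [0,0,-7,0.09,0.105,0.08,0],
    [0,0,-10,0.13,0.15,0.08,0],
    [0,0,-13,0.17,0.2,0.08,0],
    [0,0,-16,0.21,0.245,0.08,0],
    [0,0,-19,0.25,0.29,0.08,0],
    [0,0,-21,0.29,0.34,0.08,0],
    [0,0,-23,0.33,0.385,0.08,0],
    [0,0,-25,0.37,0.43,0.08,0],
    [0,0,-26.5,0.4,0.47,0.08,0],
    [0,0,-26.5,0.42,0.49,0.08,0],
  ],
  squeeze=30,
)

```text
t: 1.6
position: [0.6474, -0.142, 0.3018]
eef_rot: [[0.993, -0.116, -0.001], [-0.116, -0.993, 0.002], [-0.001, -0.002, -1.0]]
contact_force: [0.0, -0.6, -0.0]
finger_gap: 0.0872
grasp_force: 0.0
```

Request:
servo_tool(
  targets=[
    [0,0,0,0.007,0.007,0,0],
    [0,0,0,0.007,0.007,0,0],
    [0,0,0,0.007,0.007,0,0],
  ],
)

```text
t: 1.98
position: [0.6524, -0.1411, 0.3026]
eef_rot: [[0.992, -0.123, -0.001], [-0.123, -0.992, -0.001], [-0.0, 0.001, -1.0]]
contact_force: [-0.6, -0.2, 0.0]
finger_gap: 0.0868
grasp_force: 0.0
```

Run:
```python
from h import *
s=env.observe();print(s['t'],s['position'],s['eef_rot'],s['joints'])
i=viewer.get_image('wrist')
p=[.6305,-.075,-.1207]
L=[[.03,-.084,.194],[.03,-.036,.194],[.03,.036,.194],[.03,.084,.194],[-.045,0,.219]]
q=proj(world(p,L),'wrist',s);print(q)
for u,v in q:cv2.drawMarker(i,(int(round(u)),int(round(v))),(255,0,255),0,10)
cv2.imwrite('pics/w1.png',i)
```

```text
1.975 [ 0.6524 -0.1411  0.3026] [[ 0.9924 -0.1231 -0.0006]
 [-0.1231 -0.9924 -0.0012]
 [-0.0004  0.0013 -1.    ]] [ 0.3053  0.4162 -0.2261  1.4381  0.0956  1.2984 -1.6221]
[[302.3786 210.6841]
 [247.3881 210.8725]
 [164.8671 211.1553]
 [109.8296 211.3439]
 [204.864  303.2455]]
```

View pics/w1.png

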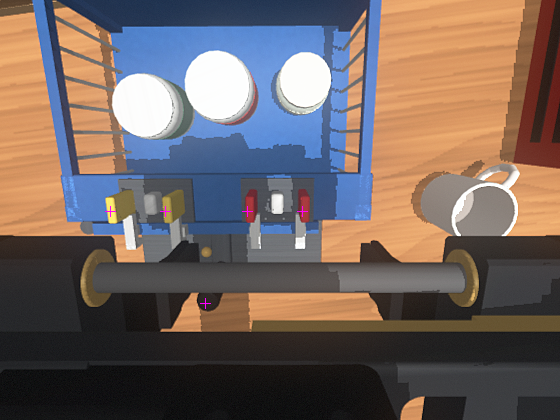

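The wrist view puts the red pad tops at about (250,210) and (304,210), within 3 px of the prediction, with the fingers centred around them. The handle is at (207,300). I'll go down and squeeze red.

Request:
servo_tool(
  targets=[
    [0,0,0,0,0.0,-0.03,0],
    [0,0,0,0,0.0,-0.065,0],
    [0,0,0,0,0.0,-0.1,0],
    [0,0,0,0,0.0,-0.12,0],
    [0,0,0,0,0.0,-0.132,0],
    [0,0,0,0,0.0,-0.135,0],
    [0,0,0,0,0.0,-0.135,0],
  ],
  squeeze=30,
)

```text
t: 2.9
position: [0.6539, -0.139, 0.1685]
eef_rot: [[0.993, -0.12, 0.002], [-0.12, -0.993, -0.0], [0.002, 0.0, -1.0]]
contact_force: [-0.5, 0.0, -0.3]
finger_gap: 0.0869
grasp_force: 0.0
```

Request:
servo_tool(
  targets=[
    [0,0,0,0,0,0,100],
    [0,0,0,0,0,0,120],
    [0,0,0,0,0,0,200],
    [0,0,0,0,0,0,200],
    [0,0,0,0,0,0,200],
    [0,0,0,0,0,0,200],
    [0,0,0,0,0,0,200],
    [0,0,0,0,0,0,200],
  ],
)

```text
t: 3.9
position: [0.6533, -0.1391, 0.168]
eef_rot: [[0.993, -0.12, 0.0], [-0.12, -0.993, -0.0], [0.0, 0.0, -1.0]]
contact_force: [-2.2, 0.2, 5.4]
finger_gap: 0.0366
grasp_force: 30.0
```

The gap is about 37 mm, so red is fully in. I'll open, lift, move 120 mm along the cage's y to yellow and squeeze it.

Request:
servo_tool(
  targets=[
    [0,0,0,0,0,0,0],
    [0,0,0,0,0,0,0],
    [0,0,0,0,0,0,0],
    [0,0,0,0,0,0,0],
    [0,0,0,0,0,0,0],
    [0,0,0,0,0,0.03,0],
    [0,0,0,0,0,0.06,0],
    [0,0,0,0.004,0.035,0.06,0],
    [0,0,0,0.01,0.08,0.06,0],
    [0,0,0,0.0145,0.119,0.06,0],
    [0,0,0,0.0145,0.119,0.06,0],
    [0,0,0,0.0145,0.119,0.06,0],
  ],
)

```text
t: 5.4
position: [0.6678, -0.0209, 0.2275]
eef_rot: [[0.993, -0.121, -0.0], [-0.121, -0.993, -0.001], [0.0, 0.001, -1.0]]
contact_force: [-0.0, -0.4, -1.0]
finger_gap: 0.0869
grasp_force: 0.0
```

Request:
servo_tool(
  targets=[
    [0,0,0,0,0,-0.03,0],
    [0,0,0,0,0,-0.05,0],
    [0,0,0,0,0,-0.06,0],
    [0,0,0,0,0,-0.06,0],
    [0,0,0,0,0,-0.06,100],
    [0,0,0,0,0,-0.06,120],
    [0,0,0,0,0,-0.06,200],
    [0,0,0,0,0,-0.06,200],
    [0,0,0,0,0,-0.06,200],
    [0,0,0,0,0,-0.06,200],
    [0,0,0,0,0,-0.06,200],
    [0,0,0,0,0,-0.06,200],
  ],
)

```text
t: 6.9
position: [0.6679, -0.02, 0.1683]
eef_rot: [[0.993, -0.121, 0.001], [-0.121, -0.993, -0.0], [0.001, 0.0, -1.0]]
contact_force: [-1.5, -0.6, 5.1]
finger_gap: 0.0369
grasp_force: 30.0
```

Yellow is in too. Next I'll open, lift clear, move over the handle and check both views.

Request:
servo_tool(
  targets=[
    [0,0,0,0,0,0,0],
    [0,0,0,0,0,0,0],
    [0,0,0,0,0,0,0],
    [0,0,0,0,0,0,0],
    [0,0,0,0,0,0,0],
    [0,0,0,0,0,0.03,0],
    [0,0,0,0,0,0.07,0],
    [0,0,0,0,0,0.09,0],
    [0,0,0,-0.04,-0.025,0.09,0],
    [0,0,0,-0.082,-0.0505,0.09,0],
    [0,0,0,-0.082,-0.0505,0.09,0],
    [0,0,0,-0.082,-0.0505,0.09,0],
  ],
)

```text
t: 8.4
position: [0.5864, -0.07, 0.258]
eef_rot: [[0.993, -0.12, 0.001], [-0.12, -0.993, 0.0], [0.001, -0.001, -1.0]]
contact_force: [-0.4, 0.2, 0.6]
finger_gap: 0.0871
grasp_force: 0.0
```

Run:
```python
from h import *
s=env.observe();print(s['t'],s['position'],s['joints'])
a=viewer.get_image('scene')[165:265,210:340];b=viewer.get_image('side')[130:260,210:350];w=viewer.get_image('wrist')
f=lambda i,k:cv2.resize(i,None,fx=k,fy=k,interpolation=cv2.INTER_CUBIC)
o=np.zeros((600,800,3),np.uint8);o[:300,:390]=f(a,3);o[:390,395:395+392]=f(b,2.8)[:390,:392][:364] if 0 else np.pad(f(b,2.8),((0,26),(0,0),(0,0)));o[305:600,:393]=cv2.resize(w,(393,295))
cv2.imwrite('pics/c2.png',o)
```

```text
8.4 [ 0.5864 -0.07    0.258 ] [ 0.2477  0.3152 -0.2558  1.6871  0.0857  1.1488 -1.7223]
```

View pics/c2.png

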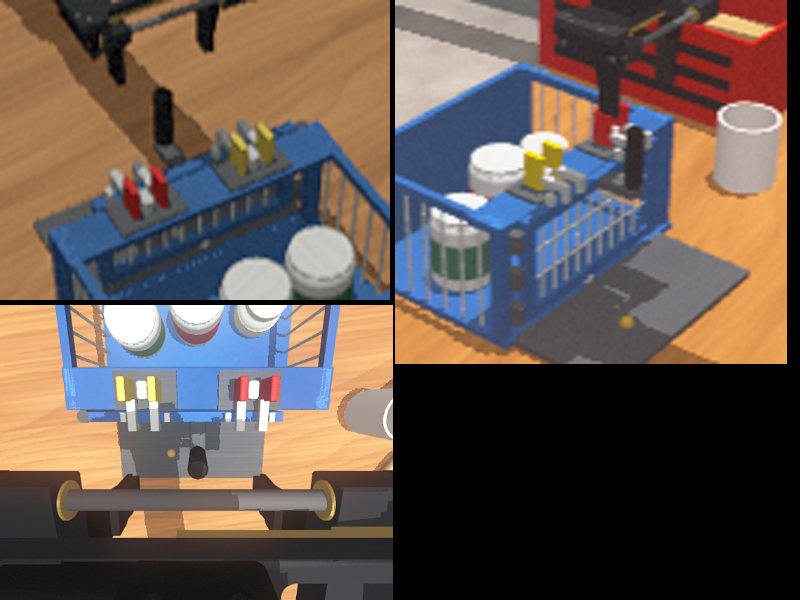

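The picture shows all four pads in and the prongs clear of the teeth. The handle is at about (197,460) in the wrist inset, midway between the fingers (127 and 272). I'll go down and grip it, and work out the arc as well.

Request:
servo_tool(
  targets=[
    [0,0,0,0,0,-0.03,0],
    [0,0,0,0,0,-0.06,0],
    [0,0,0,0,0,-0.078,0],
    [0,0,0,0,0,-0.082,0],
    [0,0,0,0,0,-0.082,120],
    [0,0,0,0,0,-0.082,180],
    [0,0,0,0,0,-0.082,230],
    [0,0,0,0,0,-0.082,255],
    [0,0,0,0,0,-0.082,255],
    [0,0,0,0,0,-0.082,255],
    [0,0,0,0,0,-0.082,255],
    [0,0,0,0,0,-0.082,255],
  ],
  squeeze=40,
)

```text
t: 10.05
position: [0.5858, -0.0707, 0.1756]
eef_rot: [[0.993, -0.121, -0.0], [-0.121, -0.993, -0.0], [-0.0, 0.0, -1.0]]
contact_force: [-0.2, -0.9, 0.2]
finger_gap: 0.0192
grasp_force: 40.0
```

Run:
```python
from h import *
f0=np.arctan2(-.1336,-.0615)
for t in np.arange(0,1.46,.08):print(round(t,2),.147*np.array([np.cos(f0-t)-np.cos(f0),np.sin(f0-t)-np.sin(f0)]))
```

```text
0.0 [0. 0.]
0.08 [-0.0105  0.0053]
0.16 [-0.0205  0.0115]
0.24 [-0.03    0.0184]
0.32 [-0.0389  0.0261]
0.4 [-0.0471  0.0345]
0.48 [-0.0547  0.0435]
0.56 [-0.0615  0.053 ]
0.64 [-0.0676  0.0631]
0.72 [-0.0728  0.0737]
0.8 [-0.0771  0.0846]
0.88 [-0.0806  0.0958]
0.96 [-0.0832  0.1073]
1.04 [-0.0848  0.1189]
1.12 [-0.0855  0.1307]
1.2 [-0.0853  0.1424]
1.28 [-0.0841  0.1541]
1.36 [-0.082   0.1657]
1.44 [-0.0789  0.1771]
```

Gripped at 19 mm with 40 N. I'll start the pull to 0.48 rad.

Request:
servo_tool(
  targets=[
    [0,0,0,-0.005,0.0025,0,255],
    [0,0,0,-0.0105,0.0053,0,255],
    [0,0,0,-0.0205,0.0115,0,255],
    [0,0,0,-0.03,0.0184,0,255],
    [0,0,0,-0.0389,0.0261,0,255],
    [0,0,0,-0.0471,0.0345,0,255],
    [0,0,0,-0.0547,0.0435,0,255],
    [0,0,0,-0.0547,0.0435,0,255],
  ],
)

```text
t: 11.05
position: [0.5285, -0.0294, 0.1754]
eef_rot: [[0.992, -0.122, -0.004], [-0.123, -0.992, -0.004], [-0.004, 0.004, -1.0]]
contact_force: [-1.7, -6.5, 1.8]
finger_gap: 0.0193
grasp_force: 40.0
```

The gate is following at low force. I'll go on over the detent to about 1.38 rad.

Request:
servo_tool(
  targets=[
    [0,0,0,-0.0068,0.0095,0,255],
    [0,0,0,-0.013,0.0196,0,255],
    [0,0,0,-0.018,0.03,0,255],
    [0,0,0,-0.0224,0.041,0,255],
    [0,0,0,-0.026,0.0523,0,255],
    [0,0,0,-0.0285,0.0638,0,255],
    [0,0,0,-0.03,0.0754,0,255],
    [0,0,0,-0.031,0.0872,0,255],
    [0,0,0,-0.0306,0.099,0,255],
    [0,0,0,-0.0294,0.11,0,255],
    [0,0,0,-0.0273,0.1225,0,255],
    [0,0,0,-0.026,0.127,0,255],
  ],
)

```text
t: 12.55
position: [0.4923, 0.1031, 0.1752]
eef_rot: [[0.993, -0.116, -0.026], [-0.117, -0.993, -0.002], [-0.025, 0.005, -1.0]]
contact_force: [-29.8, 4.2, 22.3]
finger_gap: 0.0142
grasp_force: 41.7
```

Request:
servo_tool(
  targets=[
    [0,0,0,0,0,0,255],
    [0,0,0,0,0,0,255],
    [0,0,0,0,0,0,255],
    [0,0,0,0,0,0,255],
    [0,0,0,0,0,0,255],
    [0,0,0,0,0,0,255],
  ],
)

```text
t: 13.3
position: [0.4923, 0.1034, 0.1752]
eef_rot: [[0.993, -0.116, -0.025], [-0.116, -0.993, -0.002], [-0.025, 0.004, -1.0]]
contact_force: [-28.6, 4.3, 22.4]
finger_gap: 0.0138
grasp_force: 41.3
```

Run:
```python
from h import *
s=env.observe();d=s['position'][:2]-np.array([.6474,.064]);print(s['t'],s['position'],s['contact_force'],s['finger_gap'],s['grasp_force'],s['joint_vel'])
print(np.hypot(*d),(np.arctan2(-.1336,-.0615)-np.arctan2(d[1],d[0]))%(2*np.pi))
a=viewer.get_image('scene')[145:325,200:400];b=viewer.get_image('side')[130:310,180:380]
cv2.imwrite('pics/c3.png',cv2.resize(np.hstack([a,b]),None,fx=2,fy=2,interpolation=2))
```

```text
13.3 [0.4923 0.1034 0.1752] [-28.6224   4.3177  22.4396] 0.013840082204943998 41.34972184896469 [-0.0011  0.0018  0.0007  0.0003 -0.0005 -0.0002 -0.0006]
0.16004248852680406 1.3883923716293305
```

View pics/c3.png

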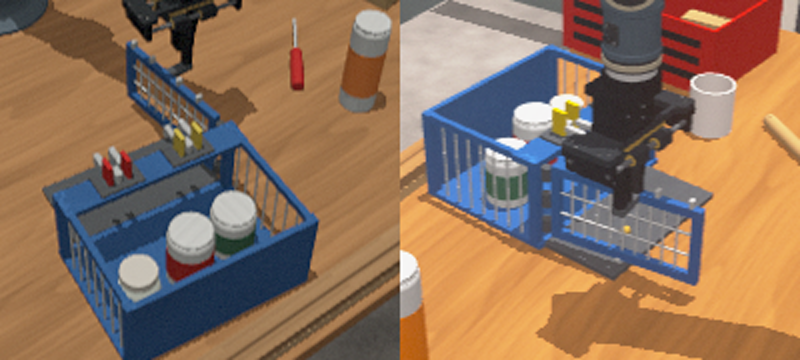

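The gate stands at about 1.38 rad, with the tins and jar in place. But the fingers pinch the bar at the pads' edge: the gap is 14 mm, the tool sits 13 mm out and it pushes 29 N. The commanded pose is on the bar, so I'll loosen slightly to let the tool settle inward, keeping the bar caged in y.

Request:
servo_tool(
  targets=[
    [0,0,0,0,0,0,190],
    [0,0,0,0,0,0,180],
    [0,0,0,0,0,0,175],
    [0,0,0,0,0,0,175],
    [0,0,0,0,0,0,175],
    [0,0,0,0,0,0,175],
  ],
)

```text
t: 14.15
position: [0.5051, 0.0998, 0.1755]
eef_rot: [[0.993, -0.121, -0.0], [-0.121, -0.993, -0.0], [-0.0, 0.0, -1.0]]
contact_force: [-1.7, -2.5, -0.1]
finger_gap: 0.0274
grasp_force: 1.2
```

The tool is back in place and still carries the gate's spring (2.5 N). I'll close again with moderate grip.

Request:
servo_tool(
  targets=[
    [0,0,0,0,0,0,200],
    [0,0,0,0,0,0,220],
    [0,0,0,0,0,0,255],
    [0,0,0,0,0,0,255],
    [0,0,0,0,0,0,255],
    [0,0,0,0,0,0,255],
    [0,0,0,0,0,0,255],
    [0,0,0,0,0,0,255],
  ],
  squeeze=20,
)

```text
t: 15.15
position: [0.5053, 0.0999, 0.1755]
eef_rot: [[0.993, -0.121, 0.0], [-0.121, -0.993, -0.0], [0.0, 0.0, -1.0]]
contact_force: [0.5, -1.9, -3.6]
finger_gap: 0.0197
grasp_force: 20.0
```

Run:
```python
from h import *
s=env.observe();d=s['position'][:2]-np.array([.6474,.064]);print(s['t'],s['position'],s['contact_force'],s['finger_gap'],s['grasp_force'])
print(np.hypot(*d),(np.arctan2(-.1336,-.0615)-np.arctan2(d[1],d[0]))%(2*np.pi))
a=viewer.get_image('scene')[145:325,200:400];b=viewer.get_image('side')[130:310,180:380]
cv2.imwrite('pics/c4.png',cv2.resize(np.hstack([a,b]),None,fx=2,fy=2,interpolation=2))
```

```text
15.15 [0.5053 0.0999 0.1755] [ 0.4985 -1.8859 -3.6426] 0.01966028752216174 20.00004204455763
0.14660145576737266 1.3869619444677195
```

View pics/c4.png

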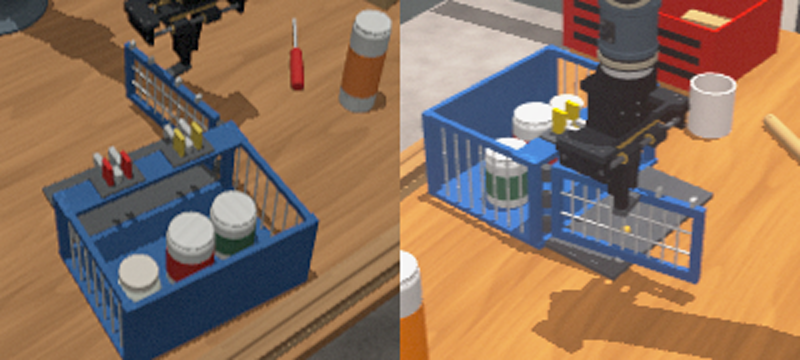

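The gate is wide open at about 1.39 rad. The fingers hold the bar squarely (gap 19.7 mm, radius 146.6 mm, 20 N), the catches are in and nothing is disturbed, so I'm handing in.

```bash
python3 -c "
from station import order
print(order.hand_in())"
```

```text
the job is handed in; nothing more can be done
None
```

I squeezed the red catch and then the yellow, pulled the gate past its detent to about 1.39 rad (80°), and handed the job in at about 15 s with the fingers holding the handle at 20 N and nothing seen disturbed; the hand-in returned no verdict.

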